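Fit the spring ring on the tea mill's spindle

TASK

With the circlip pliers that lie on the wooden stand, spread the steel retaining ring on their tips, slide it down over the tea mill's spindle, press it gently against the springy washer until it is level with the groove, and let it snap fully home there. Then draw the pliers off and lay them back on their stand as they lay before. Handle the ring only with the pliers, never press hard on the mill, and leave the cups and the tea caddy where they are.

Things in the scene. Friction and masses are not known exactly. Their poses are not given: they have to be found in the camera images.
- mill: Tea mill, fixed: grey stone drum 112 mm across, 74 mm high, crank handle low on its +x side; origin under its middle, z up. On its axis stands a steel spindle, from below: collar 43 mm across ending in a flat shoulder; groove (neck 24 mm across, 9 mm high, from the shoulder up); land 30 mm across, 8 mm high; cone 9 mm high, tip 21 mm across.
- mill_top (a point): Point on the spindle's axis at the drum's flat top. The shoulder is 10 to 34 mm above it (not measured; differs each time), so the tip is 36 to 60 mm up. A steel spring washer (44 mm across) rides above the shoulder, its top 6 mm above it when free; pushing it down takes 1 N plus 0.28 N/mm (about 2.6 N at the bottom), then it meets the rigid shoulder.
- stand: Pliers stand, fixed wooden block; origin under the hinge line of the pliers lying on it, x along it towards their nose. Spans x = -42 to 98 mm: 20 mm wide and 30 mm high up to x = 52, then a pad 66 mm wide and 32.5 mm high that carries the ring. The handles hang free on both sides of the narrow part.
- stand_top (a point): Point on the stand's top face, 30 mm above the table. The pliers start with their hinge line exactly over it, spine on the face and nose to +x: pliers_grip is then at x = -28, y = 0, z = 8 mm from here, and must return there within about 15 mm.
- pliers_grip (a point): Circlip pliers, loose, 0.14 kg, lying level; x to the nose, z up. Point midway between the two black handles, half-way up (spine underside 8 mm, handle undersides 12 mm below). Handles: flat blocks 25 mm long, 24 mm high, taken from above, fingers closing along y. Relaxed, 58 mm over the outsides here, 64 mm at the rear end. Squeezed to the stop: 44 mm, parallel.
- pliers_nose (a point): Point 90 mm ahead of pliers_grip, same height, midway between two fixed flat tines (35 mm apart) that straddle the spindle and back the ring from above: the ring's top lies 0.5 mm below it (sags about 2 mm when carried). Two pins (5 mm thick, 4.5 mm long, pointing down into the ring's lug holes) are 22 mm behind it. The gap between the tines is open to the front.
- pliers_a (a joint): Angle of each handle, rad: 0 relaxed, 0.25 squeezed to the built-in stop, ring spread just right. Squeezing takes about 20 N (grip with 40 N or more, held while carrying the ring). Springs part the handles, still pressing about 10 N on each finger near relaxed: at a finger opening of 59 to 61 mm the ring is closed, the pins are free and the pliers can still be held and lifted off.
- ring_center (a point): Spring steel ring, loose, 34 g, 43 mm across, 5 mm thick, lying flat under the tines, lugs (8 mm holes) to the handles. Point at its centre, half-way up; z up. Closed, its prongs reach in to 13 mm radius; spread it clears the 30 mm land by about 1.5 mm if the spindle's axis is 1 mm to the handle side of this point. The pins carry it by spring force.
- ring_a (a joint): Spread of each ring limb, rad: 0 closed, about 0.2 with the pliers squeezed; stays above 0.09 if let go on the land. Round the spindle and below 0.05 it is in the groove. It fits the groove from 2 mm of washer travel down to the shoulder: press until 3 to 4 N is felt and keep 2 to 5 N on while the handles part. Over 10 N is too hard.
- cup1: White tea cup, 60 mm across, 45 mm high; bystander.
- cup2: White tea cup like the other; bystander.
- caddy: White tea caddy with a steel lid, 60 mm across, 75 mm high; bystander.

How it is judged:
By the outcome, as a careful person would: the job done as asked, in the order asked, and still so for the second after the job is handed in, with the robot touching nothing.
It also fails if it takes over 64 s, if anything falls off the work surface, if the arm or the gripper's body presses on something with over 40 N, if the wrist force passes 120 N, or if a joint passes its speed limit or range.

ROBOT

A 6-joint arm with a two-finger parallel gripper is mounted at the origin on the work surface. World frame = base frame: x ahead of the robot, y to its left, z up, the work surface at z = 0. Lengths are in m, angles in degrees, forces in N, time in s.
With the tool pointing down it reaches from about 0.4 to 0.825 m from the base axis. Payload 7 kg.
Tool frame: the origin (TCP) lies midway between the tips of the shut fingers; the grasp point (between the pads) lies 19 mm behind it; z points along the fingers, x is the direction in which the jaws open and shut, and the axes are right-handed (so a half turn about z gives the same grasp; the last joint's range is limited). The gripper opens to 88 mm and grips with 3 to 60 N. Pads are 19 mm wide; open, the fingers measure 130 mm over their backs; the gripper's body (78 mm by 193 mm) begins 47 mm behind the grasp point.
Start: joints at [84.116, 20.546, 0.682, 0, -70.136, -16.507], TCP at [0.257, 0.624, 0.227] pointing down, gripper open.
Joint ranges: [-176.03, 176.03], [-82.01, 121.73], [-58.28, 71.71], [-173.87, 95.51], [-174.79, -0.11], [-173.66, 173.66]. Speed limits (degrees/s): [136.94, 136.94, 172.46, 180, 180, 180].

INTERFACE

Orientations are given as [roll, pitch, yaw] about the fixed x, y, z axes, in that order (R = Rz(yaw) Ry(pitch) Rx(roll)).
In Python, from plant import * gives the robot as it stands. The module is installed in compiled form; this text tells all that it offers.
- The arm moves only by the shell command python3 -m pendant 'ROWS' [OPENING]. ROWS is JSON, a list that holds one entry, the list of rows, each a list of 6 numbers: the shift along the world's x, y, z in mm, then the turn, a rotation vector about the world's x, y, z in degrees. A call has 1 to 10 rows; each row is the pose to reach, as a shift and turn from the pose commanded when the call began; what a row does not reach only later rows make up. A row lasts 1/8 s, in which the tool goes at most 62.5 mm and 10.7 degrees, less where a joint would pass 70% of its speed; a pose out of reach is approached as far as the arm can. A call with a gripper value outside its range is refused whole. OPENING is the closure, from -1 (fully open) to 1 (shut), set as the call begins (- or left out, the last holds). The fingers move at their own pace and stop on an object; the grip force is fixed at half the most. Time passes only in rows, so rows that repeat a pose let the fingers close. It gives the time, the measured TCP pose, the force and the opening at its end, in the units of the state.
- get_obs(): the state, without advancing time (a new reading comes with each control period).
- snapshot(name): name is "side" or "top" or "wrist"; returns a dict with "pixels" (400x640x3 uint8, red, green, blue), "depth" (400x640 float32, m along the optical axis (not along the pixel's ray), 0 where there is no reading), "fx", "fy", "cx", "cy" (pixels), "pose" (4x4, takes a point from camera to world coordinates); the wrist camera has in their place "tool_from_camera" (4x4, takes a point from camera to tool coordinates, whose origin is the TCP and whose axes are the tool frame's). Camera axes: x right, y down, z forward; pixel columns grow to the right and rows downward; lengths in m; the calibration is good to about 2 mm. A picture is of the moment at which its call begins: read the wrist's pose just before it.
- close_job(): hands the job in, once; it reports no verdict.
The state is a dict: "clock": time; "joint_pos": joint angles; "qvel": joint speeds; "tau": joint torques, N m; "tool_pos": TCP position; "orientation": TCP orientation; "force": force on the tool from outside, world axes, zero at the start; "moment": the same for the moment, N m; "opening": finger opening in m.
Only numpy, scipy, OpenCV 4.12 (cv2) and the standard library are available. Lean on these libraries where they do the work, as an engineer would, in place of code of your own. Each camera call takes 0.05 s, during which the arm holds its last target. There are 200 camera calls.

## Working session

There is one attempt and no reset: what is moved stays moved. The work goes in short steps, Python scripts to look and compute and a shell command to move; the robot and the scene stay as the last step left them, time stands still between calls to the robot, and variables do not carry over. Pictures are saved under pics/ and viewed, about 8 in all and at most 12, crops included, and the job is handed in when it is done.

```bash
mkdir -p pics; cat > h.py <<'E'
from plant import *
import numpy as np, cv2
from scipy.spatial.transform import Rotation as R
def snap(n,f):
    o=get_obs(); s=snapshot(n); cv2.imwrite('pics/'+f+'.png',s['pixels'][:,:,::-1])
    if n=='wrist':
        T=np.eye(4);T[:3,:3]=R.from_euler('xyz',o['orientation'],degrees=True).as_matrix();T[:3,3]=o['tool_pos']
        s['pose']=T@s['tool_from_camera']
    np.savez('pics/'+f+'.npz',**s); return s
def world(s):
    d=s['depth'];v,u=np.mgrid[:d.shape[0],:d.shape[1]]
    P=np.stack([(u-s['cx'])/s['fx']*d,(v-s['cy'])/s['fy']*d,d,np.ones_like(d)],-1)
    W=(P@np.array(s['pose']).T)[...,:3]; W[d==0]=np.nan; return W
def load(f): return dict(np.load('pics/'+f+'.npz'))
E
python3 - <<'E'
from h import *
print(get_obs())
a=snap('top','top0');b=snap('side','side0')
print(a['pose'],b['pose'])
E
```

```text
{'clock': 0.0, 'joint_pos': array([ 8.41153294e+01,  2.05921534e+01,  6.33998060e-01, -2.09879220e-02,
       -7.01364584e+01, -1.65079232e+01]), 'qvel': array([ 0.02384486,  0.09301234,  0.1060989 ,  0.06415447, -0.03679514,
        0.05113266]), 'tau': array([ 1.28761814e-03, -5.82714915e+01,  2.93049502e+01,  6.99714258e+00,
        6.76459749e-03, -1.57782697e-04]), 'tool_pos': array([0.2569635 , 0.62364062, 0.22561356]), 'orientation': array([-1.79992030e+02, -9.63204486e-02, -1.12399748e+02]), 'force': array([ 0.08387756, -0.26266538,  0.19156204]), 'moment': array([ 0.03648279, -0.0477204 , -0.01618394]), 'opening': 0.08728135650629214}
[[-0.0061574  -0.99714867  0.07521043  0.51567798]
 [-0.99992474  0.00693774  0.01011846 -0.08641813]
 [-0.0106114  -0.07514246 -0.99711635  1.18752936]
 [ 0.          0.          0.          1.        ]] [[-0.75050649 -0.44960024  0.48435487  0.16290497]
 [-0.6608425   0.50478658 -0.55540769  0.43621019]
 [ 0.00521559 -0.73691936 -0.67596055  0.70540886]
 [ 0.          0.          0.          1.        ]]
```

View pics/top0.png

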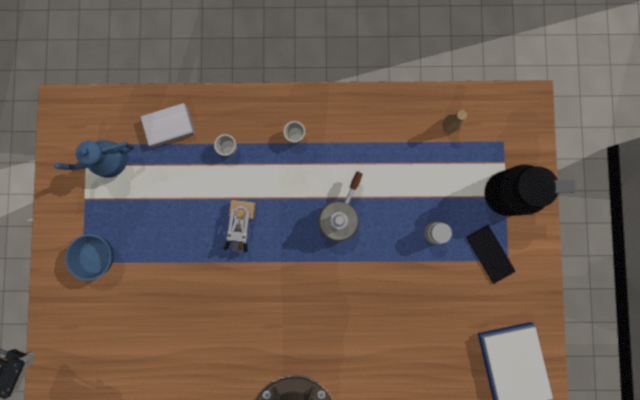

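View pics/side0.png

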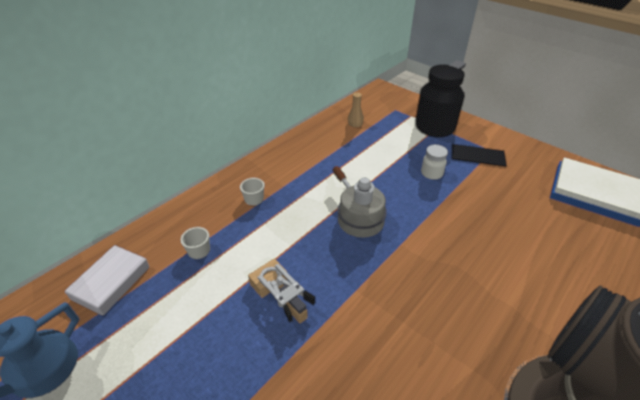

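Top view: the pliers on the stand are at about (238,225), nose up in the image (world +x). The mill is at (339,221) with its crank towards (356,180), the cups at (226,145) and (294,132), and the caddy at (438,233).

```bash
python3 - <<'E'
from h import *
a=load('top0');W=world(a)
for n,(u,v) in dict(hinge=(238,225),ring=(239,212),handL=(231,246),handR=(244,248),milltip=(339,221),c1=(226,145),c2=(294,132),caddy=(438,233),padL=(232,204),padR=(252,206)).items(): print(n,W[v,u].round(3))
# mill: drum top
M=(W[...,2]>.06)&(W[...,2]<.085);M[:, :310]=0;M[:,370:]=0;M[:190]=0;M[250:]=0
print('drum',np.nanmedian(W[M],0), (np.nanmin(W[M],0)+np.nanmax(W[M],0))/2)
M=(W[...,2]>.09);M[:, :310]=0;M[:,370:]=0;M[:190]=0;M[250:]=0
print('sp',np.mean(W[M],0),np.nanmax(W[M],0),np.nanmin(W[M],0))
# stand
M=(W[...,2]>.022);M[:, :215]=0;M[:,262:]=0;M[:190]=0;M[255:]=0
p=W[M];print('pl',p.min(0),p.max(0))
pic=cv2.imread('pics/top0.png');c=cv2.resize(pic[190:260,205:375],None,fx=4.7,fy=4.7,interpolation=cv2.INTER_CUBIC);cv2.imwrite('pics/c1.png',c)
E
```

```text
hinge [0.534 0.154 0.03 ]
ring [0.57  0.15  0.037]
handL [0.475 0.178 0.005]
handR [0.471 0.133 0.046]
milltip [ 0.541 -0.122  0.128]
c1 [0.763 0.195 0.007]
c2 [0.8   0.    0.005]
caddy [ 0.509 -0.385  0.076]
padL [0.592 0.17  0.034]
padR [0.586 0.114 0.034]
drum [ 0.54242184 -0.1219489   0.07403639] [ 0.54672924 -0.12181999  0.07061992]
sp [ 0.54358791 -0.12233797  0.11724773] [ 0.56461123 -0.10250095  0.13491538] [ 0.52334105 -0.14387973  0.10098013]
pl [0.46241665 0.10897645 0.02230548] [0.60332563 0.19010325 0.05565835]
```

View pics/c1.png

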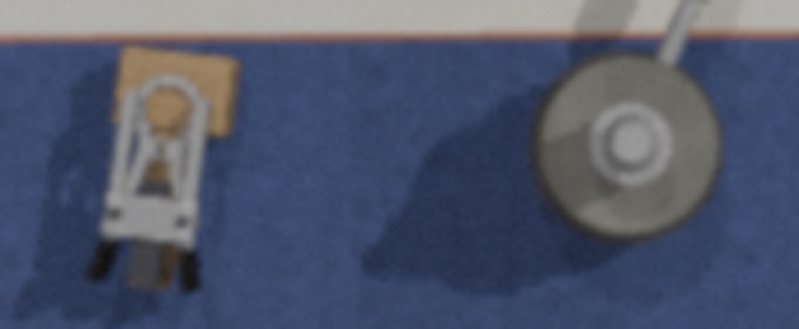

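The stand's yaw is about -6°, and the pliers' grip is near (0.475, 0.152). I'm moving above it for a wrist view.

```bash
python3 -m pendant '[[[22,-47,-2,0,0,2],[44,-94,-4,0,0,4],[66,-141,-6,0,0,6],[88,-188,-8,0,0,8],[110,-235,-10,0,0,10],[132,-282,-12,0,0,12],[154,-329,-14,0,0,14],[176,-376,-16,0,0,16],[198,-423,-18,0,0,16],[218,-471,-20,0,0,16]]]' -1
python3 -m pendant '[[[0,0,0,0,0,0],[0,0,0,0,0,0]]]'
python3 - <<'E'
from h import *
s=snap('wrist','w1');print(s['tool_from_camera'].round(3),s['fx']); o=get_obs();print(o['tool_pos'],o['orientation'],o['force'])
E
```

```text
clock: 1.35
tool_pos: [0.4755, 0.1515, 0.2064]
orientation: [180.0, 0.0, -96.4]
force: [1.1, 0.4, 0.9]
opening: 0.0878
clock: 1.6
tool_pos: [0.4751, 0.1529, 0.2064]
orientation: [180.0, -0.0, -96.5]
force: [0.0, 1.4, -0.4]
opening: 0.088
[[ 1.     0.001 -0.     0.   ]
 [-0.001  0.955  0.298 -0.081]
 [ 0.001 -0.298  0.955 -0.159]
 [ 0.     0.     0.     1.   ]] 313.57069806403194
[0.47499303 0.15349401 0.206501  ] [ 1.79994561e+02  2.79557323e-03 -9.63874582e+01] [0.07523024 1.18224643 0.69778763]
```

View pics/w1.png

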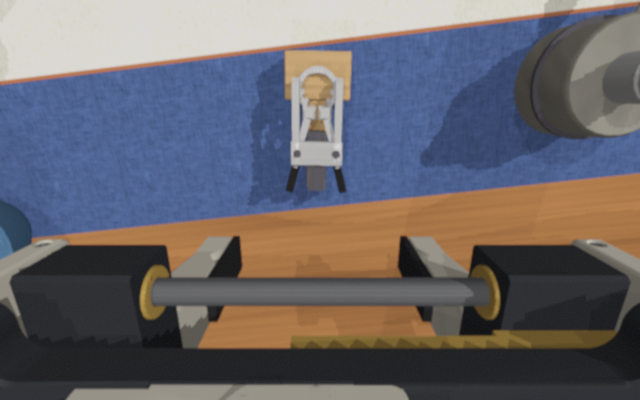

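```bash
cat >> h.py <<'E'
def ray(s,u,v,z):
    P=np.array(s['pose']);d=P[:3,:3]@[(u-s['cx'])/s['fx'],(v-s['cy'])/s['fy'],1];c=P[:3,3];return c+d*(z-c[2])/d[2]
E
python3 - <<'E'
from h import *
s=load('w1');W=world(s);px=s['pixels'].astype(int)
sub=np.zeros(W.shape[:2],bool);sub[45:200,270:360]=1
th=np.radians(-6.4);X=np.array([np.cos(th),np.sin(th)]);Y=np.array([-X[1],X[0]])
def st(M,n):
    p=W[M];x=p[:,:2]@X;y=p[:,:2]@Y;q=lambda a:np.percentile(a,[1,50,99]).round(4);print(n,M.sum(),q(x),q(y),q(p[:,2]))
    return p
H=sub&(px.sum(2)<110)&(W[...,2]>.042); H[:160]=0
l=H.copy();l[:,316:]=0;r=H.copy();r[:,:316]=0
a=st(l,'L');b=st(r,'R')
pad=sub&(px[...,0]-px[...,2]>40);pad[105:]=0;p=st(pad,'pad')
st(sub&(W[...,2]>.037)&~H,'metal')
stn=sub.copy();stn[:165]=0;stn[:,:304]=0;stn[:,330:]=0;st(stn&(W[...,2]>.02),'rearstand')
# pad angle
r=cv2.minAreaRect((p[:,:2]*1000).astype(np.float32));print('pad rect',r)
o=get_obs();t=o['tool_pos'][:2];print('tool in XY',t@X,t@Y)
c=cv2.resize(px[40:200,265:370].astype(np.uint8)[:,:,::-1],None,fx=3.7,fy=3.7,interpolation=cv2.INTER_CUBIC);cv2.imwrite('pics/c2.png',c)
E
```

```text
L 47 [0.4468 0.4578 0.4679] [0.2294 0.2334 0.2373] [0.0491 0.0506 0.0519]
R 57 [0.4464 0.4581 0.467 ] [0.181  0.1847 0.1875] [0.0487 0.0504 0.0519]
pad 2583 [nan nan nan] [nan nan nan] [nan nan nan]
metal 4108 [0.4452 0.4989 0.5635] [0.1819 0.2086 0.2354] [0.0373 0.0477 0.0514]
rearstand 477 [0.4441 0.4583 0.4721] [0.1989 0.2086 0.2188] [0.0283 0.0446 0.049 ]
pad rect ((nan, nan), (0.0, 0.0), 0.0)
tool in XY 0.45492302001842466 0.20548438521707532
```

View pics/c2.png

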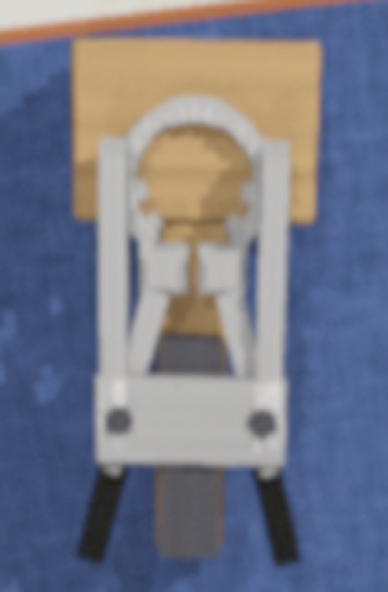

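```bash
python3 -m pendant '[[[3,3,-30,0,0,0],[3,3,-70,0,0,0],[3,3,-110,0,0,0],[3,3,-145,0,0,0],[3,3,-170,0,0,0],[3,3,-182,0,0,0],[3,3,-186,0,0,0],[3,3,-186,0,0,0],[3,3,-186,0,0,0]]]' 
python3 -m pendant '[[[0,0,0,0,0,0],[0,0,0,0,0,0],[0,0,0,0,0,0],[0,0,0,0,0,0],[0,0,0,0,0,0],[0,0,0,0,0,0],[0,0,0,0,0,0],[0,0,0,0,0,0]]]' 1
python3 - <<'E'
from h import *
o=get_obs();print(o['tool_pos'],o['force'],o['moment'],o['opening'])
E
```

```text
clock: 2.78
tool_pos: [0.4787, 0.1566, 0.0215]
orientation: [-179.9, 0.1, -96.4]
force: [0.5, 0.5, 0.3]
opening: 0.0876
clock: 3.78
tool_pos: [0.4777, 0.1558, 0.0207]
orientation: [180.0, -0.0, -96.4]
force: [-3.9, 0.8, 5.5]
opening: 0.0434
[0.47770686 0.15582759 0.02068071] [-3.90359689  0.7834405   5.47715651] [ 0.02576085  1.39015234 -0.06514752] 0.04341368306080314
```

```bash
python3 -m pendant '[[[0,0,5,0,0,0],[0,0,15,0,0,0],[0,0,30,0,0,0],[0,0,50,0,0,0],[0,0,75,0,0,0],[0,0,100,0,0,0],[0,0,115,0,0,0],[0,0,120,0,0,0],[0,0,120,0,0,0],[0,0,120,0,0,0]]]' 
python3 - <<'E'
from h import *
s=snap('wrist','w2');o=get_obs();print(o['tool_pos'],o['force'],o['moment'],o['opening'])
t=load('top0');W=world(t);z=W[200:240,320:360,2];print(np.sort(z[z>.12].ravel()).round(4)[::6])
c=s['pixels'][0:250,200:440];cv2.imwrite('pics/c3.png',cv2.resize(c[:,:,::-1],None,fx=2.4,fy=2.4,interpolation=cv2.INTER_CUBIC))
E
```

```text
clock: 5.03
tool_pos: [0.4776, 0.1558, 0.1397]
orientation: [179.9, -0.1, -96.4]
force: [-0.2, -0.9, -2.0]
opening: 0.0431
[0.47766855 0.15576555 0.13966075] [ 0.3001764  -0.53577314 -1.7764728 ] [-0.01456062  0.04832413  0.0111731 ] 0.04354502312799325
[0.1204 0.1221 0.1238 0.1244 0.1256 0.1267 0.1274 0.1279 0.1281 0.1287
 0.1291 0.1294 0.13   0.1302 0.1306 0.1314 0.1331]
```

View pics/c3.png

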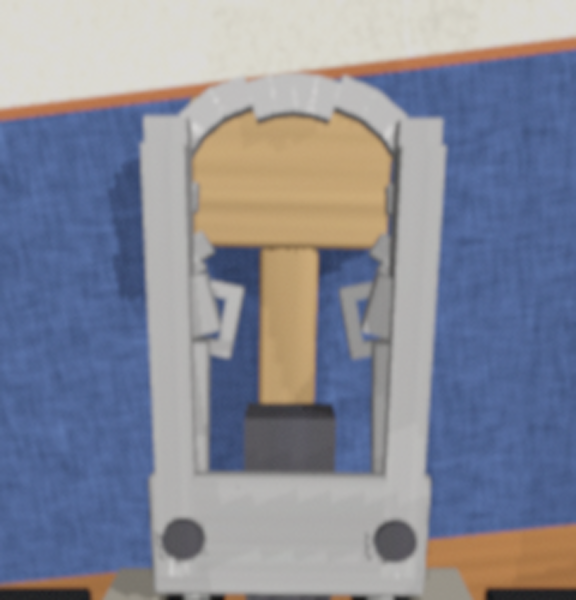

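The ring is spread and carried under the tines, with lugs on the pins. I'm measuring it in the tool frame.

```bash
python3 - <<'E'
from h import *
s=load('w2');s['pose']=s['tool_from_camera'];W=world(s)*1000  # tool frame mm
f=lambda cx,cy:(int(200+cx/2.4),int(cy/2.4))
for n,c in dict(tineL_front=(165,140),tineL_rear=(178,440),tineR_front=(420,140),tineR_rear=(408,440),bridgeL=(200,500),bridgeR=(380,500),ringfront=(292,97),ringfL=(225,105),ringfR=(365,105)).items():
    u,v=f(*c);print(n,(u,v),np.nanmedian(W[v-1:v+2,u-1:u+2].reshape(-1,3),0).round(1))
for v in (60,90,120,150,180):
    r=W[v,240:400];m=np.isfinite(r[:,2])&(r[:,2]<25); x=r[m,0];print(v,'y',np.median(r[m,1]).round(1),'x',x.min().round(1),x.max().round(1),((x.min()+x.max())/2).round(2),'z',np.median(r[m,2]).round(1), 'n',m.sum())
col=W[25:60,315:330];m=(col[...,2]<30);print('ring front y range',col[m][:,1].min(),col[m][:,1].max(),'z',np.median(col[m][:,2]))
E
```

```text
tineL_front (268, 58) [-20.4 -96.9 -23.7]
tineL_rear (274, 183) [-19.6 -47.  -27.3]
tineR_front (375, 58) [ 22.  -96.9 -23.7]
tineR_rear (370, 183) [ 21.8 -46.9 -27.6]
bridgeL (283, 208) [-16.1 -35.4 -27.7]
bridgeR (358, 208) [ 17.2 -35.4 -28. ]
ringfront (321, 40) [   0.7 -104.9  -14.6]
ringfL (293, 43) [ -11.  -103.6  -15.2]
ringfR (352, 43) [  13.5 -103.6  -15.4]
60 y -96.2 x -23.3 25.1 0.89 z -24.1 n 50
90 y -84.8 x -23.5 25.3 0.91 z -27.5 n 42
120 y -73.1 x -23.7 25.2 0.73 z -24.3 n 81
150 y -61.1 x -23.6 25.1 0.75 z -27.5 n 50
180 y -47.3 x -23.9 24.8 0.46 z -24.2 n 83
ring front y range -108.4409155175886 -101.91753335182034 z -14.89908692157088
```

```bash
cat >> h.py <<'E'
def hole(f,zr=-15.,zmax=5):
    s=load(f);T=np.array(s['tool_from_camera'],float);s['pose']=T;W=world(s)*1000
    v,u=np.mgrid[:400,:640]
    D=np.stack([(u-s['cx'])/s['fx'],(v-s['cy'])/s['fy'],np.ones(u.shape)],-1)@T[:3,:3].T
    c=T[:3,3]*1000;Q=c+D*((zr-c[2])/D[...,2])[...,None]
    ok=(Q[...,1]>-115)&(Q[...,1]<-50)&(abs(Q[...,0])<40)
    obs=(W[...,2]<zmax)&ok
    return Q,obs,ok,W
E
python3 - <<'E'
from h import *
from scipy.spatial import cKDTree
for zr in (-15,-17.5):
    Q,obs,ok,W=hole('w2',zr);t=cKDTree(Q[obs][:,:2])
    g=np.array([(x,y) for x in np.arange(-3,5,.25) for y in np.arange(-96,-78,.25)])
    d,i=t.query(g);k=d.argmax();print(zr,g[k],d[k]);
    for x in (0,.5,1,1.5):
        for y in (-88,-87,-86,-85): print((x,y),t.query((x,y))[0].round(1),end=' ')
    p=Q[obs][:,:2];r=p-g[k];dd=np.hypot(*r.T);j=np.argsort(dd)[:12];print(p[j].round(1).tolist())
# ring z profile
m=obs&(Q[...,1]<-60)&(W[...,2]>-19);p=W[m];
for a in range(-110,-58,6):
    q=p[(p[:,1]>=a)&(p[:,1]<a+6)]; print(a,len(q),np.percentile(q[:,2],[10,50,90]).round(1) if len(q) else '')
E
```

```text
-15 [  0.75 -85.75] 15.663374731495262Traceback (most recent call last):
  File "<stdin>", line 8, in <module>
AttributeError: 'float' object has no attribute 'round'
```

```bash
python3 -m pendant '[[[-1,-15,5,0,0,0],[-4,-50,10,0,0,0],[-7,-95,10,0,0,0],[-10,-140,10,0,0,0],[-13,-185,10,0,0,0],[-16,-225,10,0,0,0],[-18,-253,10,0,0,0],[-19,-268,10,0,0,0],[-19,-268,10,0,0,0],[-19,-268,10,0,0,0]]]' 
python3 - <<'E'
from h import *
s=snap('wrist','w3');o=get_obs();print(o['tool_pos'],o['orientation'],o['force'],o['opening'])
W=world(s)
z=W[30:180,240:400];m=(z[...,2]>.118)&(z[...,2]<.136);print(m.sum(),np.median(z[m],0),np.percentile(z[m][:,2],[5,25,50,75,95]).round(4))
c=s['pixels'][0:250,200:440];cv2.imwrite('pics/c4.png',cv2.resize(c[:,:,::-1],None,fx=2.4,fy=2.4,interpolation=cv2.INTER_CUBIC))
E
```

```text
clock: 6.32
tool_pos: [0.4592, -0.1116, 0.1505]
orientation: [180.0, 0.0, -96.4]
force: [-0.7, -0.6, -1.9]
opening: 0.0435
[ 0.45920554 -0.11141295  0.15055442] [-1.79999298e+02  3.91789093e-03 -9.63574927e+01] [ 0.65280348  0.16125831 -1.39875619] 0.043547191339826374
2287 [ 0.54378269 -0.12311918  0.12915215] [0.1213 0.1252 0.1292 0.13   0.1308]
```

View pics/c4.png

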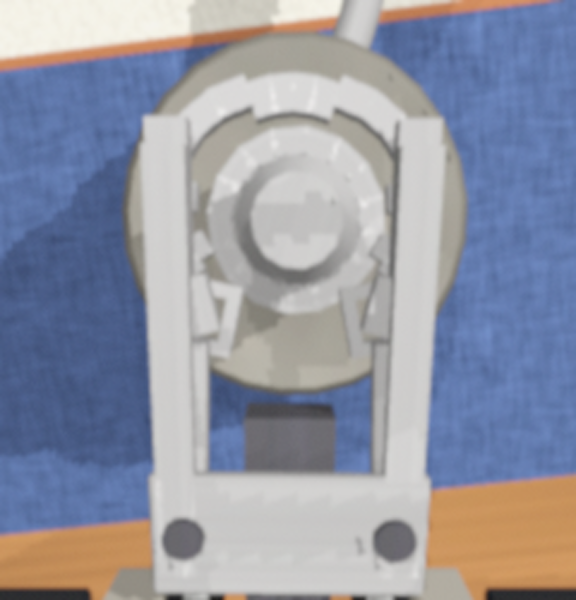

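The tip disc is centred at crop (297,218), inside the ring opening. I'm computing its tool-frame offset.

```bash
python3 - <<'E'
from h import *
s=load('w3');s['pose']=s['tool_from_camera']
print('tip',ray(s,323.75,90.8,.020)*1000)
W=world(s)*1000;sub=np.zeros((400,640),bool);sub[55:130,285:360]=1
for a,b in ((18,22.5),(22.5,29)):
    m=(W[...,2]>a)&(W[...,2]<b)&sub;p=W[m];c,r=cv2.minEnclosingCircle(p[:,:2].astype(np.float32));print(a,b,m.sum(),p.mean(0).round(2),c,r)
m=(W[...,2]>18)&(W[...,2]<29)&sub;p=W[m];c,r=cv2.minEnclosingCircle(p[:,:2].astype(np.float32));print(c,r,np.percentile(p[:,2],[2,10,30]))
# washer
sub[40:145,270:375]=1
m=(W[...,2]>33)&(W[...,2]<50)&sub;p=W[m];c,r=cv2.minEnclosingCircle(p[:,:2].astype(np.float32));print('washer',m.sum(),c,r,np.percentile(p[:,2],[5,25,50,75,95]).round(1))
E
```

```text
tip [  2.33372311 -85.68051032  20.        ]
18 22.5 1403 [  2.1  -85.3   20.73] (2.2612831592559814, -85.11666870117188) 11.738974571228027
22.5 29 731 [  2.   -85.05  25.81] (2.1450841426849365, -85.10189819335938) 14.826833724975586
(2.1450841426849365, -85.10189819335938) 14.826833724975586 [19.45465754 19.95459316 20.61660015]
washer 2116 (2.16937518119812, -85.11975860595703) 22.39224624633789 [39.4 40.1 40.6 41.1 41.9]
```

```bash
python3 -m pendant '[[[-0.8,-1.3,-3,0,0,0],[-0.8,-1.3,-10,0,0,0],[-0.8,-1.3,-18,0,0,0],[-0.8,-1.3,-24,0,0,0],[-0.8,-1.3,-28,0,0,0],[-0.8,-1.3,-28,0,0,0],[-0.8,-1.3,-28,0,0,0]]]' 
python3 - <<'E'
from h import *
s=snap('wrist','w4');o=get_obs();print(o['tool_pos'],o['force'],o['moment'],o['opening'])
s['pose']=s['tool_from_camera'];W=world(s)*1000
sub=np.zeros((400,640),bool);sub[50:130,285:360]=1
m=(W[...,2]>-12)&(W[...,2]<1)&sub;p=W[m];print(m.sum(),cv2.minEnclosingCircle(p[:,:2].astype(np.float32)),p.mean(0),np.percentile(p[:,2],[2,10,50,90]))
c=s['pixels'][0:250,200:440];cv2.imwrite('pics/c5.png',cv2.resize(c[:,:,::-1],None,fx=2.4,fy=2.4,interpolation=cv2.INTER_CUBIC))
E
```

```text
clock: 7.25
tool_pos: [0.4585, -0.1132, 0.1227]
orientation: [-180.0, -0.0, -96.4]
force: [-1.0, -0.4, -2.5]
opening: 0.0432
[ 0.45851246 -0.11322508  0.12276798] [-0.2439604  -0.4901375  -1.62926469] [-0.04972561  0.06341879  0.04087819] 0.04349451930886623
2976 ((0.9635700583457947, -87.03990173339844), 19.55128288269043) [  0.40053879 -85.91746506  -5.44574141] [-8.62272232 -7.85086999 -6.61138065 -0.75298204]
```

View pics/c5.png

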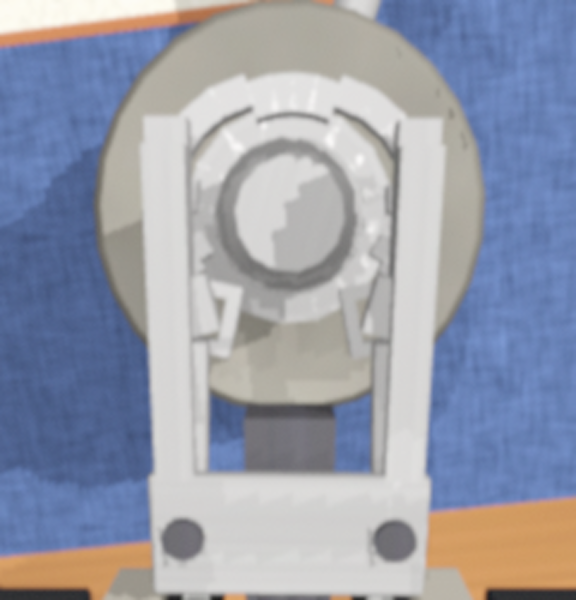

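```bash
python3 - <<'E'
from h import *
s=load('w4');s['pose']=s['tool_from_camera']
print('tip',ray(s,320,88.3,-.0075)*1000,'land',ray(s,319.4,88.5,.0014)*1000)
px=s['pixels'];W=world(s)*1000;sub=np.zeros((400,640),bool);sub[52:125,285:352]=1
m=(W[...,2]<-5.5)&(W[...,2]>-10)&sub
n,l,st,c=cv2.connectedComponentsWithStats(m.astype(np.uint8));k=1+st[1:,4].argmax();p=W[l==k];print(st[k],p.mean(0),cv2.minEnclosingCircle(p[:,:2].astype(np.float32)))
E
```

```text
tip [  0.28434401 -86.09413562  -7.5       ] land [ 2.75105607e-03 -8.62812486e+01  1.40000000e+00]
[ 295   64   51   52 1897] [  0.4058924  -85.75879333  -7.09773204] ((0.3158474862575531, -85.64964294433594), 11.57801628112793)
```

```bash
python3 -m pendant '[[[0,0.5,0,0,0,0],[0,0.5,-3,0,0,0],[0,0.5,-6,0,0,0],[0,0.5,-9,0,0,0],[0,0.5,-12,0,0,0],[0,0.5,-12,0,0,0]]]' 
python3 -m pendant '[[[0,0,-1,0,0,0],[0,0,-2,0,0,0],[0,0,-4,0,0,0],[0,0,-4,0,0,0]]]' 
python3 -m pendant '[[[0,0,-1,0,0,0],[0,0,-2,0,0,0],[0,0,-4,0,0,0],[0,0,-4,0,0,0]]]' 
```

```text
clock: 8.05
tool_pos: [0.4581, -0.1127, 0.1102]
orientation: [180.0, -0.0, -96.4]
force: [-0.7, 0.2, -1.6]
opening: 0.0434
clock: 8.55
tool_pos: [0.4582, -0.1127, 0.1064]
orientation: [180.0, -0.0, -96.4]
force: [-0.0, 0.4, -1.6]
opening: 0.0433
clock: 9.05
tool_pos: [0.4582, -0.1127, 0.1023]
orientation: [180.0, -0.0, -96.4]
force: [-0.1, 0.6, -1.3]
opening: 0.0437
```

No contact, and the ring is passing over the land. I'm continuing down in small steps.

```bash
for i in 1 2 3 4; do :; done
python3 -m pendant '[[[0,0,-1,0,0,0],[0,0,-2,0,0,0],[0,0,-2,0,0,0]]]' 
python3 -m pendant '[[[0,0,-1,0,0,0],[0,0,-2,0,0,0],[0,0,-2,0,0,0]]]' 
python3 -m pendant '[[[0,0,-1,0,0,0],[0,0,-2,0,0,0],[0,0,-2,0,0,0]]]' 
```

```text
clock: 9.43
tool_pos: [0.4583, -0.1127, 0.1005]
orientation: [180.0, -0.0, -96.4]
force: [0.1, -0.5, -1.5]
opening: 0.0436
clock: 9.8
tool_pos: [0.4583, -0.1127, 0.0985]
orientation: [180.0, -0.0, -96.4]
force: [-0.8, -0.1, -1.0]
opening: 0.0434
clock: 10.18
tool_pos: [0.4584, -0.1127, 0.0966]
orientation: [-180.0, -0.0, -96.4]
force: [0.4, 0.2, -0.4]
opening: 0.0436
```

```bash
python3 -m pendant '[[[0,0,-0.5,0,0,0],[0,0,-1,0,0,0],[0,0,-1,0,0,0]]]' 
python3 -m pendant '[[[0,0,-0.5,0,0,0],[0,0,-1,0,0,0],[0,0,-1,0,0,0]]]' 
python3 -m pendant '[[[0,0,-0.5,0,0,0],[0,0,-1,0,0,0],[0,0,-1,0,0,0]]]' 
```

```text
clock: 10.55
tool_pos: [0.4584, -0.1127, 0.0956]
orientation: [-180.0, 0.0, -96.4]
force: [-0.6, 0.1, -0.6]
opening: 0.0436
clock: 10.92
tool_pos: [0.4584, -0.1127, 0.0945]
orientation: [-180.0, 0.0, -96.4]
force: [-0.5, -0.1, -0.0]
opening: 0.0433
clock: 11.3
tool_pos: [0.4584, -0.1127, 0.0936]
orientation: [-180.0, -0.0, -96.4]
force: [-0.5, 0.2, 0.4]
opening: 0.0432
```

```bash
python3 -m pendant '[[[0,0,-0.5,0,0,0],[0,0,-1,0,0,0],[0,0,-1,0,0,0]]]' 
python3 -m pendant '[[[0,0,-0.5,0,0,0],[0,0,-1,0,0,0],[0,0,-1,0,0,0]]]' 
```

```text
clock: 11.68
tool_pos: [0.4584, -0.1127, 0.0926]
orientation: [-180.0, 0.0, -96.4]
force: [0.8, -0.1, 1.7]
opening: 0.0435
clock: 12.05
tool_pos: [0.4584, -0.1127, 0.0915]
orientation: [-180.0, -0.0, -96.4]
force: [-0.6, 0.3, 1.2]
opening: 0.0437
```

```bash
for k in 1 2 3; do python3 -m pendant '[[[0,0,0,0,0,0]]]' | grep force; done
python3 -m pendant '[[[0,0,-0.6,0,0,0],[0,0,-0.6,0,0,0]]]' 
for k in 1 2 3; do python3 -m pendant '[[[0,0,0,0,0,0]]]' | grep force; done
```

```text
force: [-0.5, -0.1, 1.8]
force: [-0.4, -0.0, 1.2]
force: [0.2, 0.1, 0.5]
clock: 12.68
tool_pos: [0.4584, -0.1127, 0.0911]
orientation: [-180.0, -0.0, -96.4]
force: [-1.2, 0.4, 2.5]
opening: 0.0436
force: [-0.9, 0.2, 2.0]
force: [-0.9, 0.3, 3.3]
force: [-1.1, 0.3, 2.9]
```

```bash
python3 -m pendant '[[[0,0,0.2,0,0,0],[0,0,0.2,0,0,0]]]' 
python3 -m pendant '[[[0,0,0,0,0,0],[0,0,0,0,0,0],[0,0,0,0,0,0]]]' -0.2
python3 -m pendant '[[[0,0,0,0,0,0],[0,0,0,0,0,0],[0,0,0,0,0,0],[0,0,0,0,0,0]]]' -0.36
python3 - <<'E'
from h import *
s=snap('wrist','w5');o=get_obs();print(o['tool_pos'],o['force'],o['moment'],o['opening'])
c=s['pixels'][0:250,200:440];cv2.imwrite('pics/c6.png',cv2.resize(c[:,:,::-1],None,fx=2.4,fy=2.4,interpolation=cv2.INTER_CUBIC))
E
```

```text
clock: 13.3
tool_pos: [0.4583, -0.1127, 0.0911]
orientation: [-180.0, 0.0, -96.4]
force: [0.2, -0.7, 2.3]
opening: 0.0433
clock: 13.68
tool_pos: [0.4583, -0.1127, 0.0911]
orientation: [180.0, -0.0, -96.4]
force: [0.3, -0.5, 1.1]
opening: 0.053
clock: 14.18
tool_pos: [0.4583, -0.1127, 0.0912]
orientation: [-180.0, -0.0, -96.4]
force: [0.4, -0.2, -0.2]
opening: 0.0594
[ 0.45835398 -0.11271828  0.09114862] [1.48933009 0.29001337 0.73491764] [-0.07210911 -0.2708619   0.04406747] 0.06005196515459354
```

View pics/c6.png

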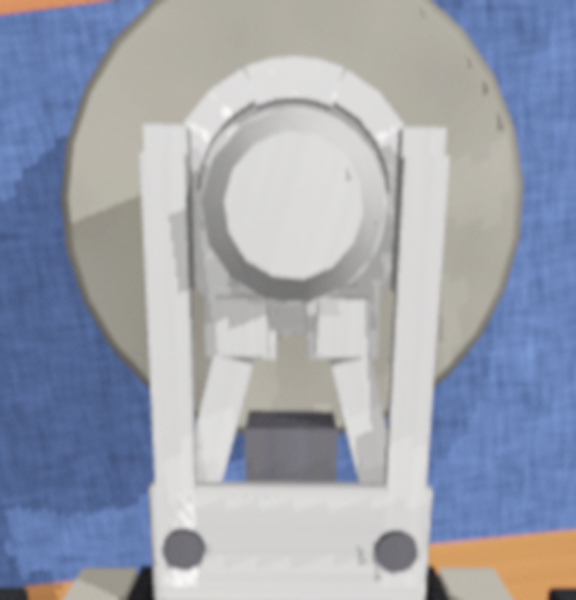

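The ring has closed under the land and its lugs sit together. I'm lifting straight up gently and watching the force.

```bash
python3 -m pendant '[[[0,0,1,0,0,0],[0,0,2,0,0,0],[0,0,2,0,0,0]]]'
python3 -m pendant '[[[0,0,1,0,0,0],[0,0,2,0,0,0],[0,0,2,0,0,0]]]'
python3 -m pendant '[[[0,0,1.5,0,0,0],[0,0,3,0,0,0],[0,0,3,0,0,0]]]'
```

```text
clock: 14.6
tool_pos: [0.4581, -0.1127, 0.0931]
orientation: [180.0, 0.0, -96.4]
force: [0.8, -0.1, -0.6]
opening: 0.0599
clock: 14.98
tool_pos: [0.4583, -0.1127, 0.0952]
orientation: [180.0, 0.0, -96.4]
force: [-0.4, -1.0, -2.0]
opening: 0.0596
clock: 15.35
tool_pos: [0.4583, -0.1127, 0.0983]
orientation: [-180.0, 0.0, -96.4]
force: [0.2, -0.3, -1.4]
opening: 0.0599
```

```bash
python3 -m pendant '[[[0,0,3,0,0,0],[0,0,8,0,0,0],[0,0,14,0,0,0],[0,0,22,0,0,0],[0,0,32,0,0,0],[0,0,42,0,0,0],[0,0,50,0,0,0],[0,0,52,0,0,0],[0,0,52,0,0,0]]]'
python3 - <<'E'
from h import *
s=snap('wrist','w6');o=get_obs();print(o['tool_pos'],o['force'],o['moment'],o['opening'])
W=world(s)
for n,(u,v) in dict(a=(320,52),b=(320,60)).items(): print(W[v,u])
c=s['pixels'][0:250,200:440];cv2.imwrite('pics/c7.png',cv2.resize(c[:,:,::-1],None,fx=2.4,fy=2.4,interpolation=cv2.INTER_CUBIC))
E
```

```text
clock: 16.48
tool_pos: [0.4583, -0.1127, 0.1502]
orientation: [-180.0, 0.0, -96.4]
force: [0.1, 0.0, -1.4]
opening: 0.0596
[ 0.4581404  -0.11271847  0.14994507] [-0.22708679  0.56926849 -1.21852747] [ 0.02918546  0.01585006 -0.04480917] 0.0601579899025854
[ 0.56498056 -0.12498659  0.11061458]
[ 0.56119116 -0.12456957  0.10648599]
```

View pics/c7.png

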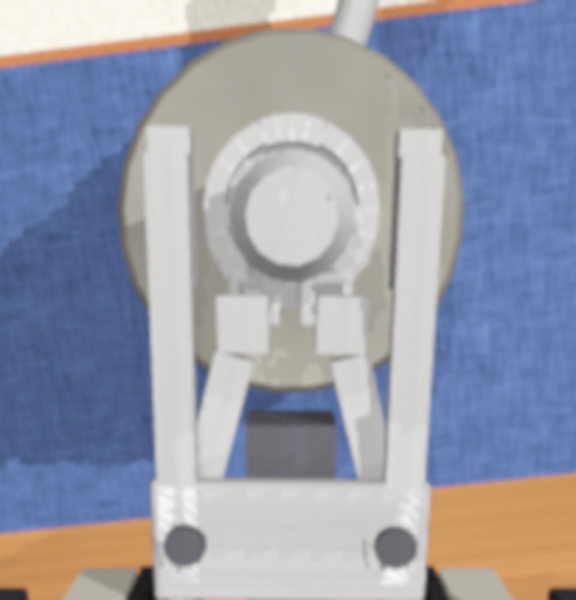

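The ring sits closed in the groove and the pliers came away empty. I'm going back to the stand.

```bash
python3 -m pendant '[[[1,15,0,0,0,0],[4,50,0,0,0,0],[7,95,-2,0,0,0],[10,140,-4,0,0,0],[13,185,-6,0,0,0],[16,225,-8,0,0,0],[18,254,-10,0,0,0],[19.4,268.5,-10,0,0,0],[19.4,268.5,-10,0,0,0],[19.4,268.5,-10,0,0,0]]]'
python3 -m pendant '[[[0,0,-10,0,0,0],[0,0,-35,0,0,0],[0,0,-60,0,0,0],[0,0,-80,0,0,0],[0,0,-95,0,0,0],[0,0,-105,0,0,0],[0,0,-111,0,0,0],[0,0,-113,0,0,0],[0,0,-113,0,0,0]]]'
```

```text
clock: 17.77
tool_pos: [0.4774, 0.1552, 0.14]
orientation: [180.0, -0.0, -96.4]
force: [-0.3, 0.8, -1.4]
opening: 0.0597
clock: 18.9
tool_pos: [0.478, 0.1559, 0.0274]
orientation: [-180.0, 0.0, -96.4]
force: [0.2, 0.0, -0.6]
opening: 0.0596
```

```bash
python3 -m pendant '[[[0,0,-1,0,0,0],[0,0,-2,0,0,0],[0,0,-3,0,0,0],[0,0,-3,0,0,0]]]'
python3 -m pendant '[[[0,0,-1,0,0,0],[0,0,-2,0,0,0],[0,0,-2,0,0,0]]]'
python3 -m pendant '[[[0,0,-0.5,0,0,0],[0,0,-1,0,0,0],[0,0,-1,0,0,0]]]'
```

```text
clock: 19.4
tool_pos: [0.4777, 0.1558, 0.0241]
orientation: [180.0, -0.0, -96.4]
force: [0.0, 0.7, -0.9]
opening: 0.0597
clock: 19.77
tool_pos: [0.4776, 0.1557, 0.022]
orientation: [180.0, -0.0, -96.4]
force: [0.4, 0.3, -1.0]
opening: 0.0596
clock: 20.15
tool_pos: [0.4777, 0.1558, 0.0212]
orientation: [-180.0, 0.0, -96.4]
force: [0.1, 0.5, -1.1]
opening: 0.0596
```

```bash
python3 -m pendant '[[[0,0,-0.5,0,0,0],[0,0,-1,0,0,0],[0,0,-1,0,0,0]]]'
python3 -m pendant '[[[0,0,-0.5,0,0,0],[0,0,-1,0,0,0],[0,0,-1,0,0,0]]]'
```

```text
clock: 20.52
tool_pos: [0.4778, 0.1558, 0.0206]
orientation: [-180.0, 0.0, -96.4]
force: [-2.8, 0.3, 4.9]
opening: 0.0594
clock: 20.9
tool_pos: [0.4779, 0.1558, 0.0202]
orientation: [-180.0, 0.0, -96.4]
force: [-3.9, 0.0, 12.1]
opening: 0.0592
```

```bash
python3 -m pendant '[[[0,0,1.2,0,0,0],[0,0,1.2,0,0,0]]]'
python3 -m pendant '[[[0,0,0,0,0,0],[0,0,0,0,0,0],[0,0,0,0,0,0],[0,0,0,0,0,0],[0,0,0,0,0,0],[0,0,0,0,0,0]]]' -1
python3 -m pendant '[[[0,0,3,0,0,0],[0,0,10,0,0,0],[0,0,25,0,0,0],[0,0,45,0,0,0],[0,0,75,0,0,0],[0,0,110,0,0,0],[0,0,150,0,0,0],[0,0,180,0,0,0],[0,0,186,0,0,0],[0,0,186,0,0,0]]]'
python3 - <<'E'
from h import *
s=snap('wrist','w7');W=world(s);px=s['pixels'].astype(int)
o=get_obs();print(o['tool_pos'],o['force'],o['opening'])
sub=np.zeros((400,640),bool);sub[160:200,270:360]=1
th=np.radians(-6.4);X=np.array([np.cos(th),np.sin(th)]);Y=np.array([-X[1],X[0]])
H=sub&(px.sum(2)<110)&(W[...,2]>.042)
for a in (slice(None,316),slice(316,None)):
    m=np.zeros_like(H);m[:,a]=H[:,a];p=W[m];print(m.sum(),*(np.percentile(q,[1,50,99]).round(4) for q in (p[:,:2]@X,p[:,:2]@Y,p[:,2])))
b=snap('top','top1');t=load('top0');d=np.abs(b['pixels'].astype(int)-t['pixels']).sum(2)
for n,(u,v) in dict(c1=(226,145),c2=(294,132),caddy=(438,233)).items(): print(n,(d[v-14:v+14,u-14:u+14]>60).sum())
c=np.hstack([cv2.resize(px[40:200,265:370].astype(np.uint8)[:,:,::-1],(390,594),interpolation=cv2.INTER_CUBIC),cv2.resize(b['pixels'][195:250,320:357,::-1],(400,594),interpolation=cv2.INTER_CUBIC)]);cv2.imwrite('pics/c8.png',c)
E
```

```text
clock: 21.15
tool_pos: [0.4779, 0.1559, 0.0205]
orientation: [-180.0, 0.0, -96.4]
force: [-0.7, -0.2, 1.5]
opening: 0.0604
clock: 21.9
tool_pos: [0.4777, 0.1558, 0.0203]
orientation: [180.0, -0.0, -96.4]
force: [0.9, 0.3, -0.9]
opening: 0.0878
clock: 23.15
tool_pos: [0.4776, 0.1558, 0.2067]
orientation: [-180.0, 0.0, -96.4]
force: [0.2, 0.8, -0.3]
opening: 0.0879
[0.47727331 0.15556824 0.20592345] [-0.90124547  0.38954855  0.1653315 ] 0.08779143422410171
41 [0.4464 0.4599 0.4674] [0.2286 0.2326 0.2369] [0.0492 0.0507 0.0518]
53 [0.4458 0.4579 0.4669] [0.1794 0.1837 0.1876] [0.0491 0.0505 0.0521]
c1 0
c2 0
caddy 0
```

View pics/c8.png

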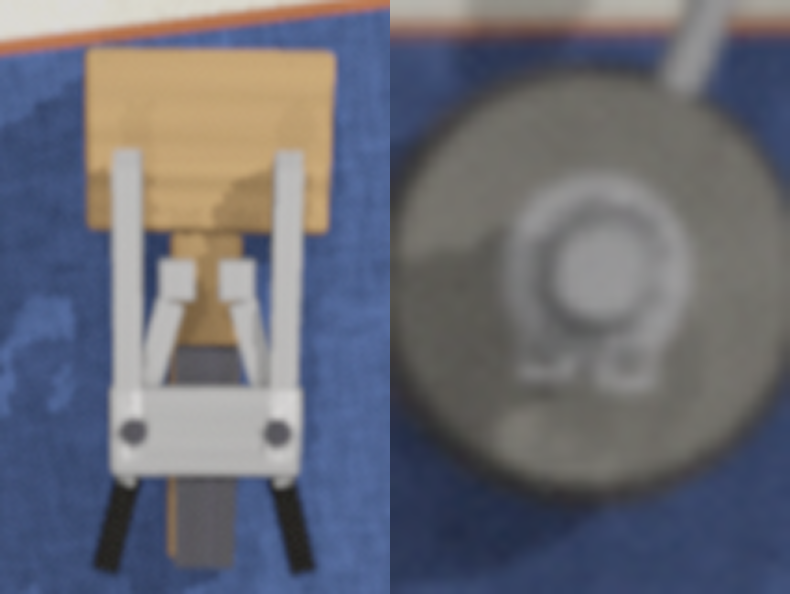

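The pliers lie within about 1 mm of their first place, and the ring sits closed round the spindle. The cups and caddy look unchanged. I'm handing the job in.

```bash
python3 -c "
from plant import *
print(close_job())"
```

```text
the job is handed in; nothing more can be done
None
```

The retaining ring is seated round the spindle and the pliers are back on their stand. I handed the job in at about 23 s of the 64 s allowed.

- **Fitting the ring:** I squeezed the pliers to their stop, carried the spread ring over the spindle and lowered it onto the washer. I pressed to about 4 N (readings net of the pliers' weight ran up to about 5 N). The handles were then parted to 60 mm.
- **Force while the handles parted:** It fell from about 4 N to between 1.5 and 2.5 N as the ring closed. That is briefly at or just under the 2 N you asked for, within sensor noise of about 0.7 N.
- **Ring check:** The pliers lifted off with no pull on the ring. Pictures show the ring closed, with its lugs together, at groove height. I could not read its joint angle directly.
- **Pliers check:** The handles lie about 1 mm from where they started, at the same height. Setting them down briefly pressed about 12 N on the stand, which I eased off before letting go.
- **Bystanders:** The overhead pictures from before and after show no change at the cups and the tea caddy.

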